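# Find the lid that snaps onto the counter canister

### The job

One of the three look-alike lids on the wooden tray belongs to the open blue canister: try them on until you find the one that, pressed down by its knob, snaps in with its disc flush on the steel rim. Leave the canister closed with it and the other two lids lying flat, knob up, on the tray and do not shift any of the other things on the counter.

Things in the scene. Friction and masses are not known exactly. Their poses are not given: they have to be found in the camera images.
- canister: round blue canister with a steel rim, 87 mm across at the rim, 90 mm tall, fixed to the counter. Origin: centre of its underside. Its bore is 70 mm wide; three sprung steel balls stand 4 mm into it, 5 mm below the rim. A lid set loosely in the mouth centres itself by its taper (from up to 6 mm off) and rests with its disc about 10 to 16 mm above the rim.
- canister_mouth (a point): centre of the mouth, level with the rim's top; z up. Pressed on its knob with 10 to 20 N, the right lid snaps past the balls (at about 8 N; 13 N pulls it out) and stays with its disc on the rim (origin 20 mm below this point, knob top 29 mm above). A wrong lid, even pressed with 25 N, stays with its disc 5 mm or more above the rim, and lifts off by its knob easily.
- lid_tray: fixed dark wooden tray 116x310 mm, long along its own y; floor top 6 mm above the origin, lip 12 mm high and 6 mm wide all round. Origin: centre of its underside. The lids stand in a row along y, near y = -95, 0 and +95 mm.
- lid_a: one of three lids alike from above: pale wooden disc 82 mm wide, 5 thick; round brown knob on it 21 wide, 24 tall; below it a grey plug 20 mm tall, tapering to 54 across at the bottom. The plugs differ: only one fits, found by trying. Origin: centre of plug's underside, z up; disc top at 25 mm, knob 25 to 49. Loose, 70 g, starts plug down on the tray; yaw does not matter.
- lid_b: one of three lids alike from above: pale wooden disc 82 mm wide, 5 thick; round brown knob on it 21 wide, 24 tall; below it a grey plug 20 mm tall, tapering to 54 across at the bottom. The plugs differ: only one fits, found by trying. Origin: centre of plug's underside, z up; disc top at 25 mm, knob 25 to 49. Loose, 70 g, starts plug down on the tray; yaw does not matter.
- lid_c: one of three lids alike from above: pale wooden disc 82 mm wide, 5 thick; round brown knob on it 21 wide, 24 tall; below it a grey plug 20 mm tall, tapering to 54 across at the bottom. The plugs differ: only one fits, found by trying. Origin: centre of plug's underside, z up; disc top at 25 mm, knob 25 to 49. Loose, 70 g, starts plug down on the tray; yaw does not matter.
- tip_jar: bystander, loose: small clear glass jar, 66 mm across, 79 tall. Origin: centre of its underside.
- service_bell: bystander, loose: domed metal counter bell with a button on top, 84 mm across, 58 tall. Origin: centre of its underside.
- kraft_notebook: bystander, loose: brown notebook lying flat, 140x88x13 mm. Origin: centre of its underside.
- card_reader: bystander, loose: black payment terminal with a keypad lying flat, 136x74x26 mm. Origin: centre of its underside.
- coaster_stack: bystander, loose: stack of round cork coasters, 70 mm across, 19 tall. Origin: centre of its underside.
There are look-alikes about, which are no part of the job. What is shaped like the lid_c but red is not meant.

How it is judged:
At the end, for the whole second after the job is handed in: One lid is snapped in: disc within 3 mm of flush on the canister's rim, centred within 4 mm, level within 0.06 rad, at rest. The other two stand plug down on the tray floor (origins within 45 mm of the tray's centre along x, 140 mm along y), level within 0.06 rad, at rest (((z of lid_a in the frame of canister_mouth between -0.0225 and -0.017 m and horizontal distance between lid_a and canister_mouth below 0.004 m and angle between each of lid_a, lid_b, lid_c's own z axis and vertical below 0.06 rad and linear speed of each of lid_a, lid_b, lid_c below 0.02 m/s and z of lid_b in the frame of lid_tray between 0.003 and 0.009 m and x of lid_b in the frame of lid_tray between -0.045 and 0.045 m and y of lid_b in the frame of lid_tray between -0.14 and 0.14 m and z of lid_c in the frame of lid_tray between 0.003 and 0.009 m and x of lid_c in the frame of lid_tray between -0.045 and 0.045 m and y of lid_c in the frame of lid_tray between -0.14 and 0.14 m) or (z of lid_a in the frame of lid_tray between 0.003 and 0.009 m and x of lid_a in the frame of lid_tray between -0.045 and 0.045 m and y of lid_a in the frame of lid_tray between -0.14 and 0.14 m and angle between each of lid_a, lid_b, lid_c's own z axis and vertical below 0.06 rad and linear speed of each of lid_a, lid_b, lid_c below 0.02 m/s and z of lid_b in the frame of canister_mouth between -0.0225 and -0.017 m and horizontal distance between lid_b and canister_mouth below 0.004 m and z of lid_c in the frame of lid_tray between 0.003 and 0.009 m and x of lid_c in the frame of lid_tray between -0.045 and 0.045 m and y of lid_c in the frame of lid_tray between -0.14 and 0.14 m) or (z of lid_a in the frame of lid_tray between 0.003 and 0.009 m and x of lid_a in the frame of lid_tray between -0.045 and 0.045 m and y of lid_a in the frame of lid_tray between -0.14 and 0.14 m and angle between each of lid_a, lid_b, lid_c's own z axis and vertical below 0.06 rad and linear speed of each of lid_a, lid_b, lid_c below 0.02 m/s and z of lid_b in the frame of lid_tray between 0.003 and 0.009 m and x of lid_b in the frame of lid_tray between -0.045 and 0.045 m and y of lid_b in the frame of lid_tray between -0.14 and 0.14 m and z of lid_c in the frame of canister_mouth between -0.0225 and -0.017 m and horizontal distance between lid_c and canister_mouth below 0.004 m))); the robot touches nothing.
It fails at once if the tip jar is shifted by more than 20 mm (distance of tip_jar from where it was at the start of the episode above 0.02 m).
It fails at once if the service bell is shifted by more than 20 mm (distance of service_bell from where it was at the start of the episode above 0.02 m).
It fails at once if the kraft notebook is shifted by more than 20 mm (distance of kraft_notebook from where it was at the start of the episode above 0.02 m).
It fails at once if the card reader is shifted by more than 20 mm (distance of card_reader from where it was at the start of the episode above 0.02 m).
It fails at once if the coaster stack is shifted by more than 20 mm (distance of coaster_stack from where it was at the start of the episode above 0.02 m).
It also fails if it takes over 72 s, if anything falls off the work surface, if the arm or the gripper's body presses on something with over 40 N, if the wrist force passes 120 N, or if a joint passes its speed limit or range.

### The arm

A 6-joint arm with a two-finger parallel gripper is mounted at the origin on a cart in front of the work surface, level with it; the furniture and walls round the work are solid. World frame = base frame: x ahead of the robot, y to its left, z up, the work surface at z = 0. Lengths are in m, angles in rad, forces in N, time in s.
With the tool pointing down it reaches from about 0.225 to 0.875 m from the base axis. Payload 3.4 kg.
Tool frame: the origin (TCP) lies between the finger pads; the fingertips stand 19 mm ahead of it and the grasp point (between the pads) is the TCP (manip.tips_ahead is the distance from the TCP to the fingertips, in m); z points along the fingers, y is the direction in which the jaws open and shut (so a half turn about z gives the same grasp; the last joint's range is limited). The gripper opens to 85 mm and grips with 20 to 120 N. Pads are 22 mm wide; open, the fingers measure 114 mm over their backs; the gripper's body (76 mm by 85 mm) begins 54 mm behind the grasp point. The pads swing forward as they close: fully open they stand 13 mm farther back than shut.
Start: joints at [1.085, 0.276, 1.505, -0, 1.361, -0.121], TCP at [0.205, 0.537, 0.25] pointing down, gripper open.
Joint ranges: [-2.89, 2.89], [-0.75, 2.08], [0.22, 2.7], [-1.18, 4.32], [0.11, 2.71], [-2.7, 2.7]. Speed limits (rad/s): [2.57, 2.57, 3.14, 3.14, 3.14, 3.14].

### API

Orientations are given as a unit quaternion [w, x, y, z].
In Python, from bench import manip gives the robot as it stands.
- The arm moves only by the tool send_rows, never from a script. Its argument "steps" is text: rows parted by semicolons, each of 4 numbers parted by spaces: the shift along the tool's x, y, z as a fraction of full scale, then the turn about the tool's z as a fraction of full scale. A call has 1 to 12 rows; each row shifts and turns the commanded pose from where the row before left it, along the tool's axes as they then stand; what a row does not reach is not made up. Full scale, the value 1, is 20 mm for a shift and 4 degrees for a turn. A row lasts 1/12 s, in which the tool goes at most 41.7 mm and 7.16 degrees, less where a joint would pass 70% of its speed; a pose out of reach is approached as far as the arm can. A call with a number of a shift or a turn outside -1 to 1 is refused whole. A call with a gripper value outside its range is refused whole. "hand" is the closure, from 0 (fully open) to 1 (shut), set as the call begins (left out, the last holds). The fingers move at their own pace and stop on an object; the grip force is fixed at half the most. Time passes only in rows, so rows that do not move let the fingers close. It gives the time, the measured TCP pose, the force and the opening at its end, in the units of the state.
- manip.state(): the state, without advancing time (a new reading comes with each control period).
- manip.read_camera(name): name is "scene" or "top" or "wrist"; returns the picture (400x640x3 uint8, red, green, blue); there is no depth.
- manip.camera_info(name): a dict with "intrinsics" (3x3 intrinsics, pixels), "k1" (the pictures are not rectified: a ray, as slopes to the right and down, at radius r is drawn at 1 + k1 r^2 times it, then the intrinsics apply), "view" (4x4, takes a point from world to camera coordinates). Camera axes: x right, y down, z forward; pixel columns grow to the right and rows downward; lengths in m; the calibration is good to about 2 mm. A picture is of the moment at which its call begins: read the wrist's pose just before it. camera_info takes no time and is no camera call; for the wrist camera it gives the pose at the moment of the call.
- manip.finish_job(): hands the job in, once; it reports no verdict.
The state is a dict: "time_s": time; "qpos": joint angles; "joint_vel": joint speeds; "joint_efforts": joint torques, N m; "ee_pos": TCP position; "tcp_rot": TCP orientation; "ft_force": force on the tool from outside, world axes, zero at the start; "torque": the same for the moment, N m; "opening": finger opening in m.
Only numpy, scipy, OpenCV 4.12 (cv2) and the standard library are available. Lean on these libraries where they do the work, as an engineer would, in place of code of your own. Each camera call takes 0.05 s, during which the arm holds its last target. There are 200 camera calls.

## Working session

There is one attempt and no reset: what is moved stays moved. The work goes in short steps, Python scripts to look and compute and a tool call to move; the robot and the scene stay as the last step left them, time stands still between calls to the robot, and variables do not carry over. Pictures are saved under pics/ and viewed, about 8 in all and at most 12, crops included, and the job is handed in when it is done.

Besides the shell and the picture viewer there is one more tool, called after "Request:" by a JSON object that holds its "method" and its "body". send_rows: Moves the arm, as the interface text tells. Shift numbers are shares of 20 mm and turn numbers shares of 4 degrees, none past 1 either way. Its arguments: {"type":"object","properties":{"steps":{"type":"string"},"hand":{"type":"number"}},"required":["steps"]}

```bash
mkdir -p pics; ls; cat > h.py <<'E'
from bench import manip
import numpy as np, cv2
def cam(n):
    i=manip.camera_info(n); im=manip.read_camera(n); return im,i
def save(im,f): cv2.imwrite('pics/'+f,im[:,:,::-1])
def ray(i,px,z):
    K=np.array(i['intrinsics']);V=np.array(i['view']);k=i['k1']
    d=np.array([(px[0]-K[0,2])/K[0,0],(px[1]-K[1,2])/K[1,1]]);u=d.copy()
    for _ in range(30): u=d/(1+k*(u@u))
    R=V[:3,:3];c=-R.T@V[:3,3];w=R.T@np.array([u[0],u[1],1])
    return c+w*(z-c[2])/w[2]
def proj(i,p):
    K=np.array(i['intrinsics']);V=np.array(i['view']);q=V[:3,:3]@np.array(p)+V[:3,3];u=q[:2]/q[2];u=u*(1+i['k1']*(u@u))
    return u*[K[0,0],K[1,1]]+K[:2,2]
E
python3 - <<'E'
from h import *
for n in('top','scene'):
    im,i=cam(n);save(im,n+'0.png');print(i)
print(manip.state())
E
```

```text
pics
{'intrinsics': array([[389.72190682,   0.        , 317.31217338],
       [  0.        , 389.72190682, 194.51110913],
       [  0.        ,   0.        ,   1.        ]]), 'k1': 0.01960614315979935, 'view': array([[ 7.75272067e-03, -9.99968218e-01,  1.85974415e-03,
        -3.82691439e-02],
       [-9.85663792e-01, -7.95525843e-03, -1.68533685e-01,
         5.79703909e-01],
       [ 1.68543123e-01, -5.26487885e-04, -9.85694140e-01,
         1.15283208e+00],
       [ 0.00000000e+00,  0.00000000e+00,  0.00000000e+00,
         1.00000000e+00]])}
{'intrinsics': array([[372.4975159 ,   0.        , 319.11928279],
       [  0.        , 372.4975159 , 205.37787853],
       [  0.        ,   0.        ,   1.        ]]), 'k1': -0.04334953558026426, 'view': array([[ 0.78318532, -0.62169025,  0.011045  , -0.45792393],
       [-0.45556551, -0.58581505, -0.67028411,  0.30999912],
       [ 0.42317942,  0.51992496, -0.74202238,  1.08774708],
       [ 0.        ,  0.        ,  0.        ,  1.        ]])}
{'time_s': 0.1, 'qpos': array([ 1.08500058e+00,  2.76504686e-01,  1.50602754e+00,  3.02339603e-05,
        1.36073662e+00, -1.20994908e-01]), 'joint_vel': array([-0.00129567, -0.00032455, -0.00331518,  0.00072648, -0.00040601,
        0.00116745]), 'joint_efforts': array([ 2.67294745e-04, -4.17700660e+01, -2.46404403e+01, -1.80321326e-04,
        5.71596553e-03, -3.88447759e-06]), 'ee_pos': array([0.20491338, 0.53675163, 0.24953327]), 'tcp_rot': array([-2.64499152e-04,  1.81393740e-01,  9.83410193e-01, -7.95404575e-04]), 'ft_force': array([ 0.64351012, -0.21436603, -0.72983764]), 'torque': array([0.01840791, 0.02270975, 0.04213693]), 'opening': 0.0857049258613324}
```

View pics/top0.png

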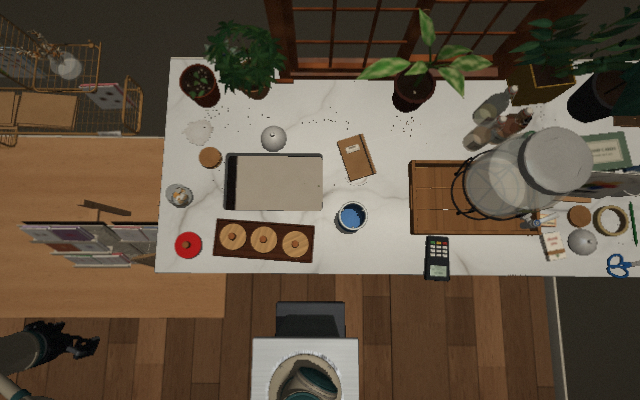

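View pics/scene0.png

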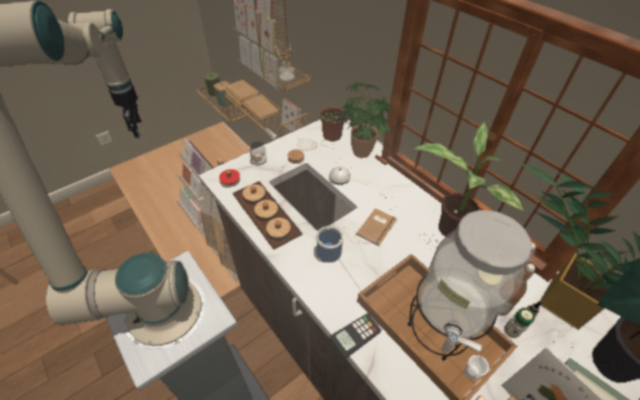

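The top view shows the tray at about (264,241) with lids at (233,236), (263,239) and (295,244). The canister is at (352,217) and the red decoy at (188,244).

```bash
python3 - <<'E'
from h import *
im=cv2.imread('pics/top0.png');i=manip.camera_info('top')
hsv=cv2.cvtColor(im,cv2.COLOR_BGR2HSV)
for u,v in((233,236),(263,239),(295,244)):
    w=hsv[v-18:v+19,u-18:u+19];m=((w[...,0]<25)&(w[...,1]>60)&(w[...,2]>130)).astype(np.uint8)
    n,l,s,c=cv2.connectedComponentsWithStats(m);k=1+s[1:,4].argmax()
    cn=max(cv2.findContours((l==k).astype(np.uint8),0,1)[0],key=cv2.contourArea)
    (x,y),ax,_=cv2.fitEllipse(cv2.convexHull(cn));p=(x+u-18,y+v-18);print(p,ax,ray(i,p,.031))
# canister: blue interior & rim
w=hsv[190:245,325:380]
m=((w[...,0]>95)&(w[...,0]<125)&(w[...,1]>110)).astype(np.uint8)
print(cv2.boundingRect(m))
big=cv2.resize(im[185:265,205:385],None,fx=4,fy=4,interpolation=2);cv2.imwrite('pics/c1.png',big)
E
```

```text
(232.65960693359375, 236.21836280822754) (25.281856536865234, 26.23845100402832) [0.45107393 0.22525504 0.031     ]
(263.4900188446045, 239.17300987243652) (25.289409637451172, 26.03809928894043) [0.44271995 0.13040699 0.031     ]
(295.0, 243.79399490356445) (25.727025985717773, 25.798755645751953) [0.42935742 0.03348645 0.031     ]
(14, 14, 25, 28)
```

View pics/c1.png

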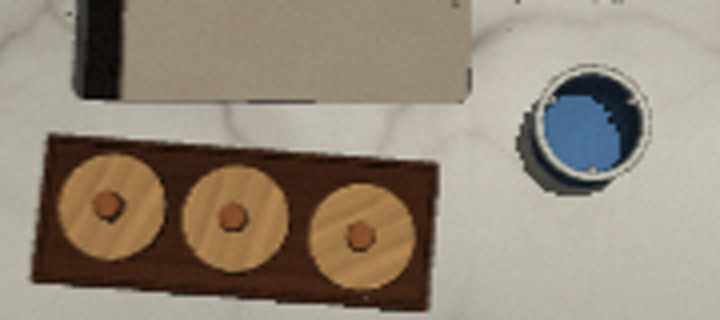

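Request:
{"method": "send_rows", "body": {"hand": 0.4, "steps": "0 0 0 -1;0 0 0 -1;0 0 0 -1;0 0 0 -1;0 0 0 -1;0 0 0 -0.23"}}

```text
time_s: 0.6
ee_pos: [0.205, 0.5369, 0.2498]
tcp_rot: [-0.0, -0.001, 1.0, -0.0]
ft_force: [-0.4, -0.5, 0.1]
opening: 0.0512
```

```bash
python3 - <<'E'
from h import *
i=manip.camera_info('top');print(ray(i,(205+593/4-.4,185+123.5/4-.4),.09));s=manip.state();print(s['ee_pos'],s['tcp_rot'],s['opening'],s['time_s'])
E
```

```text
[ 0.5111039  -0.13901713  0.09      ]
[0.20502223 0.53693503 0.2497838 ] [-2.57658311e-04 -1.04089726e-03  9.99999324e-01 -4.50635892e-04] 0.05123790889622572 0.6
```

Request:
{"method": "send_rows", "body": {"steps": "-0.44 -1 0 0;-0.44 -1 0 0;-0.44 -1 0 0;-0.44 -1 0 0;-0.44 -1 0 0;-0.44 -1 0 0;-0.44 -1 0 0;-0.44 -1 0 0;-0.44 -1 0 0;-0.44 -1 0 0;-0.44 -1 0 0;-0.44 -1 0 0"}}

```text
time_s: 1.6
ee_pos: [0.3109, 0.2961, 0.2502]
tcp_rot: [-0.0, 0.0, 1.0, -0.0]
ft_force: [0.9, 0.1, 0.3]
opening: 0.0513
```

Request:
{"method": "send_rows", "body": {"steps": "-0.44 -1 0 0;-0.44 -1 0 0;-0.44 -1 0 0;-0.44 -1 0 0;-0.44 -1 0 0;-0.44 -1 0 0;-0.44 -1 0 0;-0.44 -1 0 0;-0.44 -1 0 0;-0.44 -1 0 0;-0.44 -1 0 0;-0.44 -1 0 0"}}

```text
time_s: 2.6
ee_pos: [0.4166, 0.0562, 0.2502]
tcp_rot: [-0.0, 0.001, 1.0, 0.0]
ft_force: [-0.2, -1.0, -0.5]
opening: 0.0513
```

Request:
{"method": "send_rows", "body": {"steps": "-0.4 -0.8 0 0;0 -0.4 0 0;0 0 0 0;0 0 0 0"}}

```text
time_s: 2.93
ee_pos: [0.4239, 0.0335, 0.2501]
tcp_rot: [-0.001, 0.001, 1.0, 0.0]
ft_force: [0.5, 0.4, 0.6]
opening: 0.0513
```

```bash
python3 - <<'E'
from h import *
im,i=cam('wrist');save(im,'w1.png');np.save('w1.npy',i,allow_pickle=True)
for p in((.451,.225,.055),(.443,.130,.055),(.429,.033,.055),(.511,-.139,.09)):print(proj(i,p))
E
```

```text
[494.50150592 206.05818374]
[409.43143137 198.98432921]
[318.6232972  186.15235529]
[152.86466328 271.28388149]
```

View pics/w1.png

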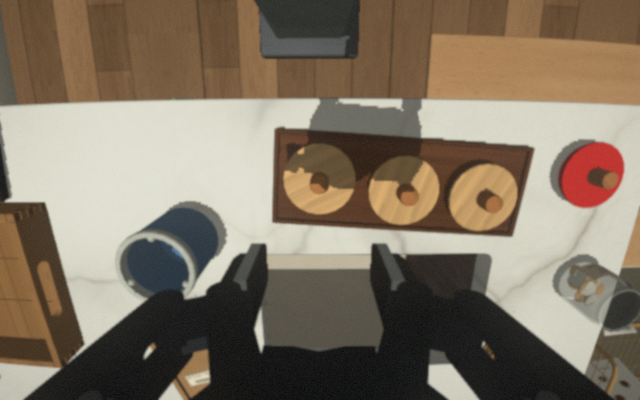

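The wrist view shows knobs at about (319,182), (408,195) and (493,202), with the canister rim centred near (159,267). I'll refine these.

```bash
python3 - <<'E'
from h import *
im=cv2.imread('pics/w1.png');i=np.load('w1.npy',allow_pickle=True).item()
hsv=cv2.cvtColor(im,cv2.COLOR_BGR2HSV)
for u,v in((319,180),(403,190),(483,197)):
    w=hsv[v-42:v+43,u-42:u+43];m=((w[...,0]<25)&(w[...,1]>60)&(w[...,2]>95)).astype(np.uint8)
    m=cv2.morphologyEx(m,cv2.MORPH_OPEN,np.ones((3,3)))
    cn=max(cv2.findContours(m,0,1)[0],key=cv2.contourArea)
    (x,y),ax,_=cv2.fitEllipse(cv2.convexHull(cn));p=(x+u-42,y+v-42);print(p,ax,ray(i,p,.031))
# rim: fit ellipse to bright low-sat ring by rays from centre
g=hsv[...,2].astype(float)*(hsv[...,1]<70)
pts=[]
for a in np.linspace(0,2*np.pi,72,endpoint=False):
    pr=[cv2.getRectSubPix(np.float32(g),(1,1),(159+r*np.cos(a),266+r*np.sin(a)))[0,0] for r in np.arange(25,50,.5)]
    k=int(np.argmax(np.array(pr)>110)); r=25+.5*k
    if k>0: pts.append((159+r*np.cos(a),266+r*np.sin(a)))
pts=np.float32(pts);W=np.array([ray(i,p,.09)[:2] for p in pts])
c=W.mean(0)
for _ in range(5):
    A=np.c_[2*W,np.ones(len(W))];s=np.linalg.lstsq(A,(W**2).sum(1),rcond=None)[0];c=s[:2];R=np.sqrt(s[2]+c@c)
    e=abs(np.hypot(*(W-c).T)-R);W=W[e<max(2*np.median(e),.001)]
print('canister',c,R,len(W),e.max())
E
```

```text
(311.5321044921875, 175.77501678466797) (74.3797836303711, 92.16510772705078) [0.42310297 0.0250944  0.031     ]
(404.28149795532227, 190.5409393310547) (66.82048034667969, 76.71895599365234) [0.44009217 0.13060241 0.031     ]
(483.2037124633789, 197.01032257080078) (64.28215789794922, 75.0226058959961) [0.44768075 0.22408193 0.031     ]
canister [ 0.50948019 -0.13746516] 0.035990572684632405 39 0.000959281801598301
```

Request:
{"method": "send_rows", "body": {"steps": "-0.2 0 0.97 0;0 0 0.97 0;0 0 0.97 0;0 0 0.97 0;0 0 0.97 0;0 0 0.97 0;0 0 0.97 0;0 0 0.97 0;0 0 0.97 0;0 0 0.97 0;0 0 0 0"}}

```text
time_s: 3.9
ee_pos: [0.4255, 0.0346, 0.0538]
tcp_rot: [-0.003, -0.001, 1.0, 0.001]
ft_force: [0.0, -0.1, 0.0]
opening: 0.0515
```

Request:
{"method": "send_rows", "body": {"hand": 1, "steps": "0 0 0 0;0 0 0 0;0 0 0 0;0 0 0 0;0 0 0 0"}}

```text
time_s: 4.32
ee_pos: [0.4294, 0.0336, 0.0576]
tcp_rot: [0.001, 0.0, 1.0, 0.0]
ft_force: [-0.6, 2.2, 6.8]
opening: 0.0184
```

Request:
{"method": "send_rows", "body": {"steps": "0 0 -0.5 0;0 0 -1 0;0 0 -1 0;0 0 -1 0;0 0 -1 0;0 0 -1 0;0 0 -0.5 0;0 0 0 0;0 0 0 0"}}

```text
time_s: 5.07
ee_pos: [0.4287, 0.0332, 0.1768]
tcp_rot: [0.001, -0.0, 1.0, -0.0]
ft_force: [-0.2, -0.1, -1.2]
opening: 0.0184
```

Request:
{"method": "send_rows", "body": {"steps": "-0.45 -0.95 0 0;-0.45 -0.95 0 0;-0.45 -0.95 0 0;-0.45 -0.95 0 0;-0.45 -0.95 0 0;-0.45 -0.95 0 0;-0.45 -0.95 0 0;-0.45 -0.95 0 0;-0.45 -0.95 0 0;0 0 0 0;0 0 0 0;0 0 0 0"}}

```text
time_s: 6.07
ee_pos: [0.5084, -0.137, 0.175]
tcp_rot: [-0.001, 0.0, 1.0, 0.001]
ft_force: [-0.4, -0.6, 0.5]
opening: 0.0185
```

```bash
python3 - <<'E'
from h import *
im,i=cam('wrist');save(im[60:360,120:560],'w2.png');print(manip.state()['ee_pos'],proj(i,(.51,-.138,.09)))
E
```

```text
[ 0.50845115 -0.13677403  0.17531299] [318.12046059 219.59706558]
```

View pics/w2.png

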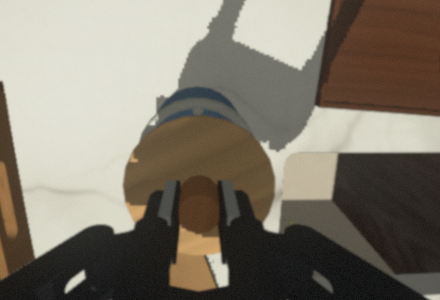

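Request:
{"method": "send_rows", "body": {"steps": "-0.05 0 0.6 0;0 0 0.6 0;0 0 0.6 0;0 0 0.2 0;0 0 0 0;0 0 0 0"}}

```text
time_s: 6.62
ee_pos: [0.5103, -0.137, 0.1365]
tcp_rot: [-0.0, -0.001, 1.0, 0.0]
ft_force: [0.1, 0.7, -0.7]
opening: 0.0187
```

Request:
{"method": "send_rows", "body": {"steps": "0 0 0.15 0;0 0 0.1 0;0 0 0 0;0 0 0 0"}}

```text
time_s: 6.95
ee_pos: [0.5113, -0.1378, 0.1346]
tcp_rot: [0.002, -0.0, 1.0, -0.001]
ft_force: [-3.1, -0.7, 17.2]
opening: 0.0186
```

Request:
{"method": "send_rows", "body": {"hand": 0.6, "steps": "0 0 -0.2 0;0 0 0 0;0 0 0 0"}}

```text
time_s: 7.2
ee_pos: [0.5105, -0.1375, 0.1354]
tcp_rot: [0.0, -0.0, 1.0, -0.0]
ft_force: [-0.9, -1.2, 0.7]
opening: 0.0342
```

Request:
{"method": "send_rows", "body": {"hand": 1, "steps": "0 0 0 0;0 0 0 0;0 0 0 0;0 0 0 0"}}

```text
time_s: 7.53
ee_pos: [0.5103, -0.1378, 0.1351]
tcp_rot: [-0.0, -0.0, 1.0, 0.0]
ft_force: [-0.8, -0.0, 1.9]
opening: 0.0185
```

Request:
{"method": "send_rows", "body": {"steps": "0 0 0.1 0;0 0 0.1 0;0 0 0.1 0;0 0 0.05 0;0 0 0 0;0 0 0 0"}}

```text
time_s: 8.03
ee_pos: [0.5105, -0.138, 0.1342]
tcp_rot: [0.001, -0.0, 1.0, -0.001]
ft_force: [-11.8, 2.7, 37.9]
opening: 0.0182
```

Lid 3 isn't snapping: it took 38 N and its disc is still about 13 mm above the rim. I'll put it back.

Request:
{"method": "send_rows", "body": {"steps": "0 0 -0.3 0;0 0 -0.5 0;0 0 -1 0;0 0 -0.8 0;0.05 0 0 0;0 0 0 0"}}

```text
time_s: 8.53
ee_pos: [0.5098, -0.1377, 0.1803]
tcp_rot: [0.0, -0.0, 1.0, -0.0]
ft_force: [-0.3, -0.4, -0.0]
opening: 0.0184
```

Request:
{"method": "send_rows", "body": {"steps": "0.45 0.95 0 0;0.45 0.95 0 0;0.45 0.95 0 0;0.45 0.95 0 0;0.45 0.95 0 0;0.45 0.95 0 0;0.45 0.95 0 0;0.45 0.95 0 0;0.45 0.95 0 0;0 0 0 0;0 0 0 0;0 0 0 0"}}

```text
time_s: 9.53
ee_pos: [0.4285, 0.033, 0.1795]
tcp_rot: [-0.001, -0.0, 1.0, -0.0]
ft_force: [-0.1, -0.5, -0.7]
opening: 0.0184
```

```bash
python3 - <<'E'
from h import *
im,i=cam('wrist');save(im[60:360,120:560],'w3.png');print(manip.state())
E
```

```text
{'time_s': 9.5833, 'qpos': array([-8.56430440e-02,  1.13805938e-01,  1.90611236e+00, -4.20008751e-04,
        1.12229329e+00, -1.65634255e+00]), 'joint_vel': array([-0.0101777 , -0.00032413, -0.00749864,  0.00098739,  0.00267272,
        0.00343061]), 'joint_efforts': array([ 3.74513799e-01, -2.93998933e+01, -2.17916697e+01,  2.28692195e-02,
        3.77440243e-02, -2.22461495e-03]), 'ee_pos': array([0.42877964, 0.03271201, 0.17968558]), 'tcp_rot': array([-3.24506208e-04, -4.27114926e-05,  9.99999933e-01, -1.62057371e-04]), 'ft_force': array([-0.13005728,  0.01770518, -1.13135389]), 'torque': array([ 0.08148151,  0.00472464, -0.01708413]), 'opening': 0.018639497373228238}
```

View pics/w3.png

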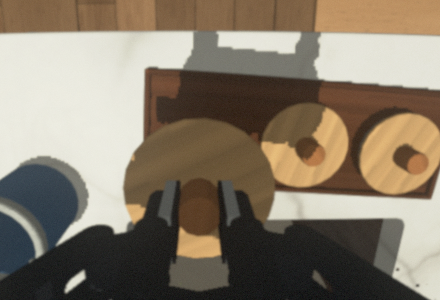

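Lid 3 is still held and sits above its free place on the tray, so I'll lower and release it.

Request:
{"method": "send_rows", "body": {"steps": "0 0 1 0;0 0 1 0;0 0 1 0;0 0 1 0;0 0 1 0;0 0 0.7 0;0 0 0.25 0;0 0 0 0;0 0 0 0"}}

```text
time_s: 10.33
ee_pos: [0.4292, 0.0328, 0.0614]
tcp_rot: [0.0, 0.0, 1.0, -0.0]
ft_force: [0.6, 0.8, 0.1]
opening: 0.0184
```

Request:
{"method": "send_rows", "body": {"steps": "0 0 0.15 0;0 0 0.1 0;0 0 0 0;0 0 0 0"}}

```text
time_s: 10.67
ee_pos: [0.4299, 0.0331, 0.0574]
tcp_rot: [0.002, -0.0, 1.0, -0.0]
ft_force: [-0.1, -0.2, 6.3]
opening: 0.0184
```

Request:
{"method": "send_rows", "body": {"hand": 0.4, "steps": "0 0 0 0;0 0 0 0;0 0 0 0;0 0 -1 0;0 0 -1 0;0 0 -1 0;-0.135 0.975 0 0;-0.135 0.975 0 0;-0.135 0.975 0 0;-0.135 0.975 0 0;-0.135 0.975 0 0;0 0 0 0"}}

```text
time_s: 11.67
ee_pos: [0.4425, 0.1333, 0.1163]
tcp_rot: [0.0, -0.001, 1.0, 0.001]
ft_force: [0.8, 0.2, -0.7]
opening: 0.0512
```

Request:
{"method": "send_rows", "body": {"steps": "0 0 0.7 0;0 0 0.7 0;0 0 0.7 0;0 0 0.7 0;0 0 0.2 0;0 0 0 0"}}

```text
time_s: 12.17
ee_pos: [0.4408, 0.1302, 0.0552]
tcp_rot: [-0.002, -0.0, 1.0, -0.0]
ft_force: [0.0, 0.9, 0.0]
opening: 0.0514
```

Request:
{"method": "send_rows", "body": {"hand": 1, "steps": "0 0 0 0;0 0 0 0;0 0 0 0;0 0 0 0;0 0 0 0"}}

```text
time_s: 12.58
ee_pos: [0.4427, 0.1308, 0.0572]
tcp_rot: [0.001, -0.0, 1.0, 0.0]
ft_force: [-1.4, 0.1, 5.2]
opening: 0.0186
```

Request:
{"method": "send_rows", "body": {"steps": "0 0 -0.5 0;0 0 -1 0;0 0 -1 0;0 0 -1 0;0 0 -1 0;0 0 -1 0;0 0 -0.5 0;-0.245 -0.96 0 0;-0.245 -0.96 0 0;-0.245 -0.96 0 0;-0.245 -0.96 0 0;-0.245 -0.96 0 0"}}

```text
time_s: 13.58
ee_pos: [0.4663, 0.034, 0.1762]
tcp_rot: [-0.0, -0.0, 1.0, 0.0]
ft_force: [0.4, 0.2, -1.0]
opening: 0.0184
```

Request:
{"method": "send_rows", "body": {"steps": "-0.245 -0.96 0 0;-0.245 -0.96 0 0;-0.245 -0.96 0 0;-0.245 -0.96 0 0;-0.245 -0.96 0 0;-0.245 -0.96 0 0;-0.245 -0.96 0 0;-0.245 -0.96 0 0;-0.245 -0.96 0 0;0 0 0 0;0 0 0 0;0 0 0 0"}}

```text
time_s: 14.58
ee_pos: [0.51, -0.1373, 0.1759]
tcp_rot: [-0.001, -0.0, 1.0, 0.001]
ft_force: [0.2, 0.1, -1.0]
opening: 0.0189
```

Request:
{"method": "send_rows", "body": {"steps": "0 0 0.6 0;0 0 0.6 0;0 0 0.6 0;0 0 0.2 0;0 0 0 0;0 0 0 0"}}

```text
time_s: 15.08
ee_pos: [0.5106, -0.1374, 0.1365]
tcp_rot: [-0.0, -0.001, 1.0, 0.0]
ft_force: [-0.1, 0.3, -0.3]
opening: 0.0187
```

Request:
{"method": "send_rows", "body": {"steps": "0 0 0.1 0;0 0 0.1 0;0 0 0 0;0 0 0 0"}}

```text
time_s: 15.42
ee_pos: [0.5111, -0.1381, 0.1327]
tcp_rot: [0.001, -0.0, 1.0, -0.0]
ft_force: [-0.3, -0.2, -0.7]
opening: 0.0186
```

Lid 2 has gone lower with no contact so far. I'll press on.

Request:
{"method": "send_rows", "body": {"steps": "0 0 0.1 0;0 0 0.1 0;0 0 0 0;0 0 0 0"}}

```text
time_s: 15.75
ee_pos: [0.5111, -0.1383, 0.1284]
tcp_rot: [0.001, -0.0, 1.0, -0.0]
ft_force: [1.7, -1.1, -1.3]
opening: 0.0184
```

Request:
{"method": "send_rows", "body": {"steps": "0 0 0.1 0;0 0 0.05 0;0 0 0 0;0 0 0 0"}}

```text
time_s: 16.08
ee_pos: [0.5106, -0.138, 0.1248]
tcp_rot: [-0.0, -0.0, 1.0, 0.0]
ft_force: [1.6, -0.4, -2.6]
opening: 0.0187
```

Request:
{"method": "send_rows", "body": {"steps": "0 0 0.1 0;0 0 0.1 0;0 0 0.1 0;0 0 0 0;0 0 0 0"}}

```text
time_s: 16.5
ee_pos: [0.5105, -0.1378, 0.1212]
tcp_rot: [0.0, -0.0, 1.0, -0.0]
ft_force: [-2.1, 2.5, 13.1]
opening: 0.0185
```

The lid seats at TCP z 0.121, which is the flush height, with 13 N. I'll release, back off and look.

Request:
{"method": "send_rows", "body": {"hand": 0.4, "steps": "0 0 -0.1 0;0 0 0 0;0 0 0 0;0 0 0 0;0 0 -0.5 0;0 0 -1 0;0 0 -1 0;0 0 -1 0;0 0 -1 0;0.5 0.5 -0.5 0;0 0 0 0;0 0 0 0"}}

```text
time_s: 17.5
ee_pos: [0.5007, -0.1279, 0.222]
tcp_rot: [0.001, -0.0, 1.0, -0.0]
ft_force: [0.5, -0.7, -0.1]
opening: 0.0515
```

Request:
{"method": "send_rows", "body": {"steps": "1 1 0 0;1 1 0 0;1 1 0 0;1 1 0 0;1 1 0 0;0 0 0 0;0 0 0 0"}}

```text
time_s: 18.08
ee_pos: [0.3997, -0.0275, 0.2206]
tcp_rot: [-0.001, -0.001, 1.0, 0.0]
ft_force: [0.8, -0.6, 0.4]
opening: 0.0515
```

```bash
python3 - <<'E'
from h import *
im,i=cam('wrist');sc,j=cam('scene');tp,t=cam('top')
print(manip.state()['ee_pos'],[proj(i,(.51,-.138,z)) for z in(.09,.095,.119)])
a=im[100:400,:450]; b=cv2.resize(sc[165:285,225:365],None,fx=2.5,fy=2.5,interpolation=2); c=cv2.resize(tp[185:265,205:385],None,fx=3,fy=3,interpolation=2)
o=np.zeros((560,800,3),np.uint8);o[:300,:450]=a;o[:300,450:800]=b;o[305:545,:540]=c;save(o,'chk.png')
np.save('w4.npy',i,allow_pickle=True);save(im,'w4.png');save(tp,'top4.png')
E
```

```text
[ 0.40165666 -0.02875873  0.22104375] [array([204.09425825, 308.44976218]), array([202.29163502, 311.67610289]), array([192.82466506, 328.65128719])]
```

View pics/chk.png

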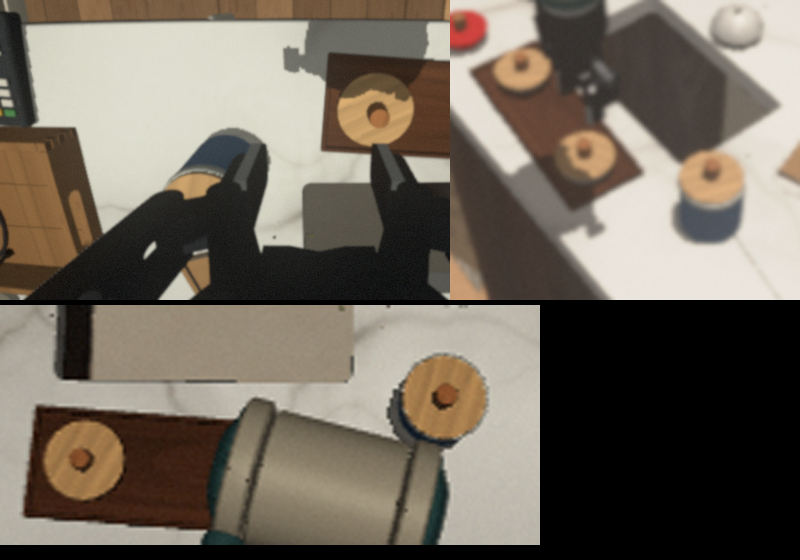

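The composite shows lid 2 on the canister with its disc on the rim, level. Lid 3 lies flat on the tray and lid 1 is untouched. I'll check the height by casting rays from two views.

```bash
python3 - <<'E'
from h import *
T=manip.camera_info('top');S=manip.camera_info('scene')
sc,_=cam('scene')
def disc(im,box):
    x0,y0,x1,y1=box;w=cv2.cvtColor(im[y0:y1,x0:x1],cv2.COLOR_RGB2HSV)
    m=((w[...,0]>3)&(w[...,0]<25)&(w[...,1]>75)&(w[...,2]>110)).astype(np.uint8)
    n,l,s,c=cv2.connectedComponentsWithStats(m);k=1+s[1:,4].argmax();return s[k]+[x0,y0,0,0,0]
tp=cv2.imread('pics/top4.png')[:,:,::-1]
a=disc(tp,(328,195,375,240));b=disc(sc,(310,215,350,260));print(a,b)
pa=np.array([a[0]+a[2]/2-.5,a[1]+a[3]/2-.5])
for z in(.095,.101,.108):
    p=ray(T,pa,z);th=np.linspace(0,6.28,200)
    q=np.array([proj(S,p+[.041*np.cos(t),.041*np.sin(t),0]) for t in th]);print(z,p,'scene disc-top x',q[:,0].min(),q[:,0].max(),'bottom y',q[:,1].max())
for z,n in((.031,'lid3'),):pass
E
```

```text
[339 202  28  27 575] [317 225  25  21 422]
0.095 [ 0.51191438 -0.1375366   0.095     ] scene disc-top x 315.45350330079134 341.72132344332783 bottom y 246.09015593284022
0.101 [ 0.51120579 -0.13698624  0.101     ] scene disc-top x 315.17188871709106 341.54182319720314 bottom y 244.92783286949546
0.108 [ 0.51037911 -0.13634415  0.108     ] scene disc-top x 314.84052045335426 341.3306112879888 bottom y 243.55999396274905
```

That measurement is too coarse to tell (half-pixel level). I'll press once on the knob with shut fingers, which gives a clear height.

Request:
{"method": "send_rows", "body": {"hand": 1, "steps": "-1 -1 0 0;-1 -1 0 0;-1 -1 0 0;-1 -1 0 0;-1 -1 0 0;-0.5 -0.5 0 0;0 0 1 0;0 0 1 0;0 0 1 0;0 0 0.5 0;0 0 0 0;0 0 0 0"}}

```text
time_s: 19.28
ee_pos: [0.5106, -0.1381, 0.1511]
tcp_rot: [-0.0, -0.0, 1.0, 0.0]
ft_force: [-0.4, 0.1, -0.4]
opening: -0.0
```

Request:
{"method": "send_rows", "body": {"steps": "0 0 0.1 0;0 0 0.1 0;0 0 0.1 0;0 0 0.1 0;0 0 0 0;0 0 0 0"}}

```text
time_s: 19.78
ee_pos: [0.5107, -0.138, 0.1434]
tcp_rot: [0.0, -0.0, 1.0, 0.0]
ft_force: [-0.1, 0.8, -0.3]
opening: -0.0003
```

Request:
{"method": "send_rows", "body": {"steps": "0 0 0.15 0;0 0 0.15 0;0 0 0.1 0;0 0 0 0;0 0 0 0"}}

```text
time_s: 20.2
ee_pos: [0.511, -0.1381, 0.138]
tcp_rot: [0.001, -0.0, 1.0, -0.0]
ft_force: [-4.9, 1.3, 17.4]
opening: 0.0003
```

The shut tips sit at z 0.119 under 17 N, exactly the flush knob-top height. I'll retreat and do a final check.

Request:
{"method": "send_rows", "body": {"steps": "0 0 -0.5 0;0 0 -1 0;0 0 -1 0;0 0 -1 0;0 0 -1 0;0 0 -1 0;0.5 -1 0 0;0.5 -1 0 0;0.5 -1 0 0;0.5 -1 0 0;0 0 0 0;0 0 0 0"}}

```text
time_s: 21.2
ee_pos: [0.4704, -0.2186, 0.2451]
tcp_rot: [0.0, 0.001, 1.0, 0.0]
ft_force: [-0.1, 0.5, -0.5]
opening: 0.0001
```

Request:
{"method": "send_rows", "body": {"steps": "1 -1 0 0;1 -1 0 0;1 -1 0 0;1 -1 0 0;1 -1 0 0;0 0 0 0;0 0 0 0;0 0 0 0"}}

```text
time_s: 21.87
ee_pos: [0.3714, -0.3172, 0.2452]
tcp_rot: [0.0, -0.0, 1.0, 0.001]
ft_force: [-0.5, 0.4, -0.0]
opening: 0.0
```

```bash
python3 - <<'E'
from h import *
tp,t=cam('top');save(cv2.resize(tp[100:290,140:470],None,fx=2.4,fy=2.4,interpolation=2),'end.png')
E
```

```text
(no output)
```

View pics/end.png

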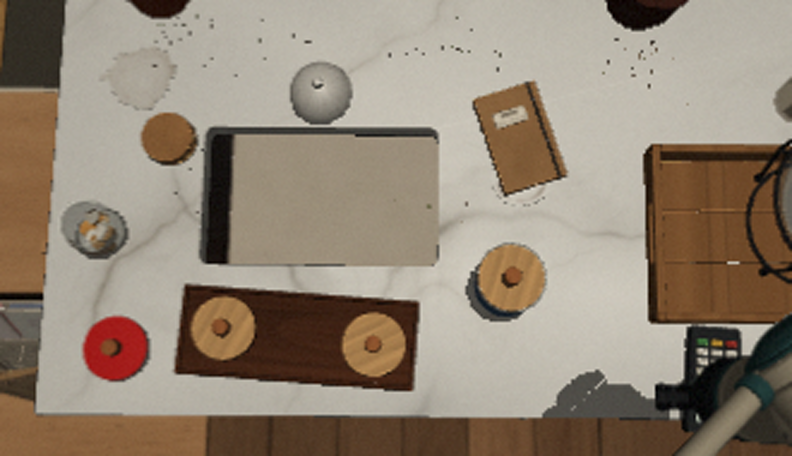

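The final view shows the canister lidded, two lids flat on the tray and the bystanders unmoved. I'm handing it in.

```bash
python3 -c "
from bench import manip;print(manip.finish_job())"
```

```text
the job is handed in; nothing more can be done
None
```

The canister is closed with the middle lid from the tray row, and I handed the job in at about 22 s; it reports no verdict.

- **First try (lid nearest the canister):** it did not snap in. Its disc stayed about 13 mm above the rim even at 38 N, more than the 25 N the task mentions for a wrong lid. I put it back in its place on the tray.
- **Second try (middle lid):** it went down to the flush height and took 13 N there. A second press with shut fingers met the knob top at z = 0.119 m under 17 N, the height given for a snapped-in lid.
- **Third lid:** never touched.

The last top view shows the lid centred on the canister and the other two flat on the tray. The bystanders in that view look unmoved, judged by eye. The arm is clear of everything.

One check was inconclusive: the two-view height measurement agreed with flush only to within about a pixel, too coarse to prove it, so I relied on the press heights. I did not do a pull test.

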